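Bright and dark reading of a light-meter probe

TASK

Calibrate the light-meter probe: lift it out of its dock by the grip and point its tip squarely at the middle of the tilted reference lamp's window, about 25 mm off and without touching the lamp head, holding it steady there for two seconds. Then pass the blade down through the narrow slot in the lid of the white dark box until half the blade's length is inside, and finish holding it there, still gripped and hanging free, not pressed against the slot. Leave the other things on the bench where they are.

Things in the scene. Friction and masses are not known exactly. Their poses are not given: they have to be found in the camera images.
- probe: Light-meter probe, 134 mm long, 0.14 kg. Origin: middle of the blade's end (the tip); z runs from tip to grip. Aluminium blade 10 (x) by 36 (y) by 80 mm (z 0-80); black collar 24 (x) x 52 (y), z 80-88; grey grip 20 mm thick (x) by 30 wide (y), z 88-134: pinch it across x from above. Half-turn symmetric about z. Starts upright in the dock, tip 10 mm above the table.
- dock: The probe's fixed white stand, block 60 (x) x 80 (y) mm, 90 mm high, on a black foot 90 x 100 mm. The probe's collar rests on its top, the blade hangs in a pocket 16 x 43 mm. Origin under its middle, z up; x and y are the probe's at the start, within 0.05 rad. Lift the probe straight up by over 80 mm to clear it.
- lamp_head: The reference lamp's fixed round black head, 68 mm across, 38 mm deep, white 40 mm window, on a white base 110 x 90 mm (48 mm high). Origin: centre of the window's face, 105 mm above the table; z points straight out of the window, tilted 0.40 rad from vertical towards the head's own -x side (roughly to the robot).
- darkbox: Fixed white hollow box, 170 (x) x 210 (y) mm, 100 mm high, white lid, black inside. Origin under its middle, z up. Its only slot, in the middle of the lid, is 12 mm along x and 38 mm along y, so 2 mm more each way than the blade in all, with a 3 mm chamfered mouth; lid 10 mm thick, free space below it down to 6 mm above the table.
- slot (a point): Centre of the slot's mouth, level with the top of the lid (100 mm above the table), axes as the dark box's.
- oil_bottle: Bystander: small amber bottle, 32 mm across, 65 mm high, upright; origin under its middle.
- lens_jar: Bystander: round grey jar with black cap, 48 mm across, 50 mm high; origin under its middle.
- well_plate: Bystander: flat white plate with a grid of wells, 86 x 128 x 14 mm; origin under its middle.
- slide_box: Bystander: slide box, 87 x 37 x 38 mm; origin under its middle.
- culture_dish: Bystander: flat clear dish, 63 mm across, 16 mm high; origin under its middle.
- tube_rack: Bystander: grey block with eight holes, 70 x 120 x 40 mm; origin under its middle.
- marker: Bystander: lying pen, about 115 mm long, 14 mm thick; origin under its white part.

How it is judged:
On the way:
1. the gripped probe points at the lamp's window, steady for a second: tip 10 to 45 mm off the window, within 13 mm of its axis each way, within 0.22 rad of square (z of probe in the frame of lamp_head between 0.01 and 0.045 m and x of probe in the frame of lamp_head between -0.013 and 0.013 m and y of probe in the frame of lamp_head between -0.013 and 0.013 m and angle between the z axis of probe and the z axis of lamp_head, either way round below 0.22 rad and contact force between probe and the fingers above 1 N and linear speed of probe below 0.02 m/s and angular speed of probe below 0.2 rad/s), for 1 s.
At the end, for the whole second after the job is handed in: The probe is still gripped by the fingers, at rest, its tip 25 to 58 mm below the slot's mouth and within 8 mm of the slot's centre each way, upright within 0.12 rad, pressing on the dark box with less than 8 N. The collar does not rest on the lid (z of probe in the frame of slot between -0.058 and -0.025 m and x of probe in the frame of slot between -0.008 and 0.008 m and y of probe in the frame of slot between -0.008 and 0.008 m and angle between the z axis of probe and the z axis of darkbox, either way round below 0.12 rad and contact force between probe and the fingers above 1 N and contact force between probe and darkbox below 8 N and linear speed of probe below 0.02 m/s); the arm keeps its last pose, push and grip.
It fails at once if the probe touches the lamp head (contact force between probe and lamp_head above 0.5 N).
It fails at once if a bystander is moved more than 30 mm (distance of any of oil_bottle, lens_jar, well_plate, slide_box, culture_dish, tube_rack, marker from where it was at the start of the episode above 0.03 m).
It also fails if it takes over 58 s, if anything falls off the work surface, if the arm or the gripper's body presses on something with over 40 N, if the wrist force passes 120 N, or if a joint passes its speed limit or range.

ROBOT

A 7-joint arm with a two-finger parallel gripper is mounted at the origin on the work surface. World frame = base frame: x ahead of the robot, y to its left, z up, the work surface at z = 0. Lengths are in m, angles in rad, forces in N, time in s.
With the tool pointing down it reaches from about 0.425 to 0.925 m from the base axis. Payload 6.8 kg.
Tool frame: the origin (TCP) lies between the finger pads; the fingertips stand 22 mm ahead of it and the grasp point (between the pads) lies 3 mm ahead of it; z points along the fingers, y is the direction in which the jaws open and shut (so a half turn about z gives the same grasp; the last joint's range is limited). The gripper opens to 88 mm and grips with 3 to 60 N. Pads are 20 mm wide; open, the fingers measure 115 mm over their backs; the gripper's body (75 mm by 178 mm) begins 61 mm behind the grasp point.
Start: joints at [1.083, 0.477, 0.022, 1.555, -0.011, 1.109, -0.083], TCP at [0.25, -0.627, 0.245] pointing down, gripper open.
Joint ranges: [-2.96, 2.96], [-0.34, 2.1], [-1.41, 1.46], [0.24, 2.44], [-1.37, 4.51], [0.17, 1.92], [-2.96, 2.96]. Speed limits (rad/s): [2.39, 2.39, 3.14, 3.14, 3.14, 3.14, 3.14].

INTERFACE

Orientations are given as a rotation vector (axis times angle).
In Python, from workcell import env gives the robot as it stands.
- The arm moves only by the tool apply_moves, never from a script. Its argument "motion" is a list of rows, each a list of 7 numbers: the opening, from 0 (shut) to 1 (fully open), then the shift along the tool's x, y, z in units of 25 mm (1.0 is 25 mm), then the turn, a rotation vector about the tool's x, y, z in units of 5 degrees (1.0 is 5 degrees). In form: [[grip, tx, ty, tz, rx, ry, rz], ...]. A call has exactly 5 rows; each row is the pose to reach, as a shift and turn from the pose measured when the call began, along the tool's axes at that moment; what a row does not reach only later rows make up. A row lasts 1/12 s, in which the tool goes at most 41.7 mm and 7.16 degrees, less where a joint would pass 70% of its speed; a pose out of reach is approached as far as the arm can. A call with a gripper value outside its range is refused whole. The fingers move at their own pace and stop on an object; "grip_force" is the grip in N (left out, the last holds). Time passes only in rows, so rows that repeat a pose let the fingers close, or fill a call up. It gives the time, the measured TCP pose, the force and the opening at its end, in the units of the state.
- env.observe(): the state, without advancing time (a new reading comes with each control period).
- env.camera(name): name is "side" or "top" or "wrist"; returns a dict with "color" (384x512x3 uint8, red, green, blue), "fx", "fy", "cx", "cy" (pixels), "k1" (the pictures are not rectified: a ray, as slopes to the right and down, at radius r is drawn at 1 + k1 r^2 times it, then the intrinsics apply), "rvec" (rotation vector, rad) and "tvec" (3), from world to camera coordinates, as OpenCV has them. Camera axes: x right, y down, z forward; pixel columns grow to the right and rows downward; lengths in m; the calibration is good to about 2 mm. A picture is of the moment at which its call begins. There is no depth.
- env.close_job(): hands the job in, once; it reports no verdict.
The state is a dict: "time_s": time; "q": joint angles; "joint_velocities": joint speeds; "joint_torque": joint torques, N m; "position": TCP position; "tcp_rot": TCP orientation; "force": force on the tool from outside, world axes, zero at the start; "wrist_torque": the same for the moment, N m; "grip_width": opening from 0.0 (shut) to 1.0 (fully open).
Only numpy, scipy, OpenCV 4.12 (cv2) and the standard library are available. Lean on these libraries where they do the work, as an engineer would, in place of code of your own. Each camera call takes 0.05 s, during which the arm holds its last target. There are 200 camera calls.

## Working session

There is one attempt and no reset: what is moved stays moved. The work goes in short steps, Python scripts to look and compute and a tool call to move; the robot and the scene stay as the last step left them, time stands still between calls to the robot, and variables do not carry over. Pictures are saved under pics/ and viewed, about 8 in all and at most 12, crops included, and the job is handed in when it is done.

Besides the shell and the picture viewer there is one more tool, called after "Request:" by a JSON object that holds its "api" and its "payload". apply_moves: Moves the arm, as the interface text tells. Its arguments: {"type":"object","properties":{"motion":{"type":"array","items":{"type":"array","items":{"type":"number"}}},"grip_force":{"type":"number"}},"required":["motion"]}

```bash
mkdir -p pics; cat > h.py <<'E'
import numpy as np, cv2
from scipy.spatial.transform import Rotation as R
from workcell import env
def grab(n,f):
    c=env.camera(n); cv2.imwrite(f,c["color"][:,:,::-1]); 
    np.save(f+'.npy',{k:c[k] for k in c if k!='color'},allow_pickle=True); return c
def load(f): return np.load(f+'.npy',allow_pickle=True).item()
def dist(c): return np.array([[c['fx'],0,c['cx']],[0,c['fy'],c['cy']],[0,0,1.]]),np.array([c['k1'],0,0,0.])
def proj(c,P):
    K,d=dist(c); return cv2.projectPoints(np.array(P,float).reshape(-1,3),np.array(c['rvec'],float),np.array(c['tvec'],float),K,d)[0][:,0]
def ray(c,px):
    K,d=dist(c); u=cv2.undistortPoints(np.array(px,float).reshape(-1,1,2),K,d)[:,0]
    M=R.from_rotvec(c['rvec']).as_matrix(); o=-M.T@np.array(c['tvec'])
    return o,(np.c_[u,np.ones(len(u))])@M
def onz(c,px,z):
    o,d=ray(c,px); return o+d*((z-o[2])/d[:,2])[:,None]
E
python3 - <<'E'
from h import *
s=env.observe(); print(s['position'],s['tcp_rot'],s['force'])
for n in("top","side","wrist"):
    c=grab(n,f'pics/{n}0.png'); o,_=ray(c,[[256,192]]); print(n,o,c['fx'],c['k1'])
a=[cv2.imread(f'pics/{n}0.png') for n in("top","side")]
cv2.imwrite('pics/t2.png',cv2.resize(a[0],(800,600))); cv2.imwrite('pics/s2.png',cv2.resize(a[1],(800,600)))
E
```

```text
[ 0.24999795 -0.62640623  0.2436997 ] [-3.08344177e+00 -5.92615500e-01  7.48092257e-04] [0.34497938 0.21107829 0.14351635]
top [0.43390178 0.00858914 1.22410855] 363.56372588308204 -0.02473650948245965
side [ 0.42933496 -0.85276461  0.74958198] 352.8397635066312 -0.07672443777257491
wrist [ 0.32703897 -0.59624409  0.38311549] 300.3197563160496 0.011329475245038275
```

View pics/t2.png

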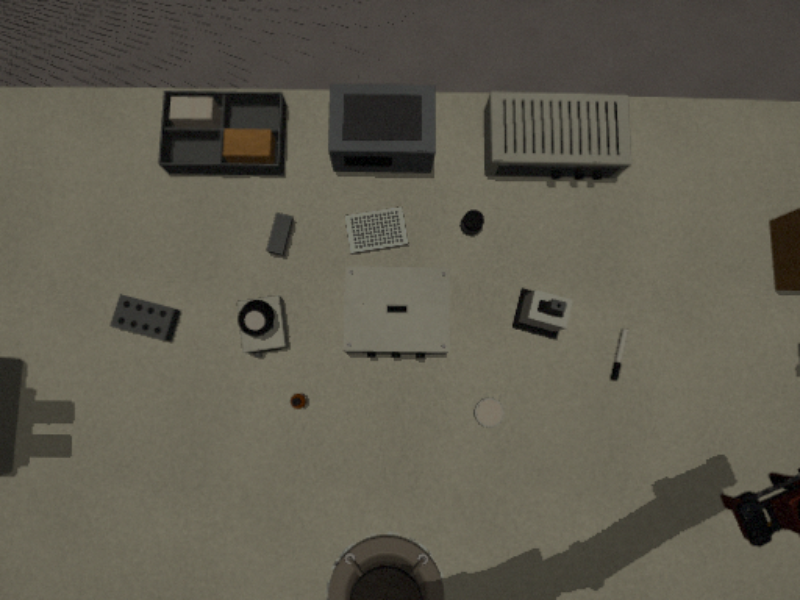

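View pics/s2.png

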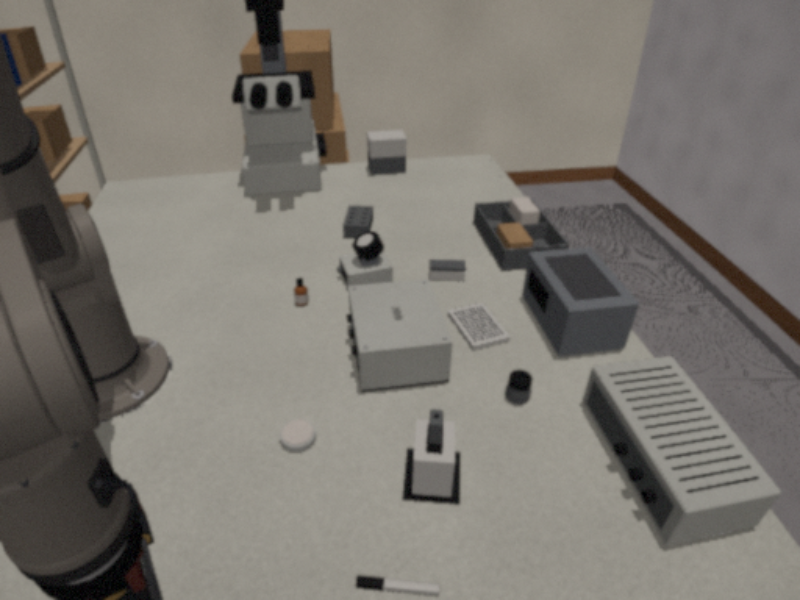

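The top view shows the dock with the probe at about (550,310), the lamp at (257,320) and the slot at (397,309), all in 800-px scale. Zooming in.

```bash
python3 - <<'E'
from h import *
t=cv2.imread('pics/top0.png');s=cv2.imread('pics/side0.png')
def cr(i,x,y,w=52): return cv2.resize(i[y-w//2:y+w//2,x-w//2:x+w//2],(260,260),interpolation=cv2.INTER_CUBIC)
a=np.hstack([cr(t,350,200),cr(t,165,204),cr(t,254,198)]);
b=np.hstack([cr(s,278,288,78),cr(s,235,163),cr(s,254,201)])
cv2.imwrite('pics/z1.png',np.vstack([a,b]))
c=load('pics/top0.png')
print(onz(c,[[350,200]],.144),onz(c,[[164,204]],.105),onz(c,[[254,198]],.1))
E
```

```text
[[ 0.56338909 -0.30458161  0.144     ]] [[0.54913506 0.26122284 0.105     ]] [[ 0.57158868 -0.01651126  0.1       ]]
```

View pics/z1.png

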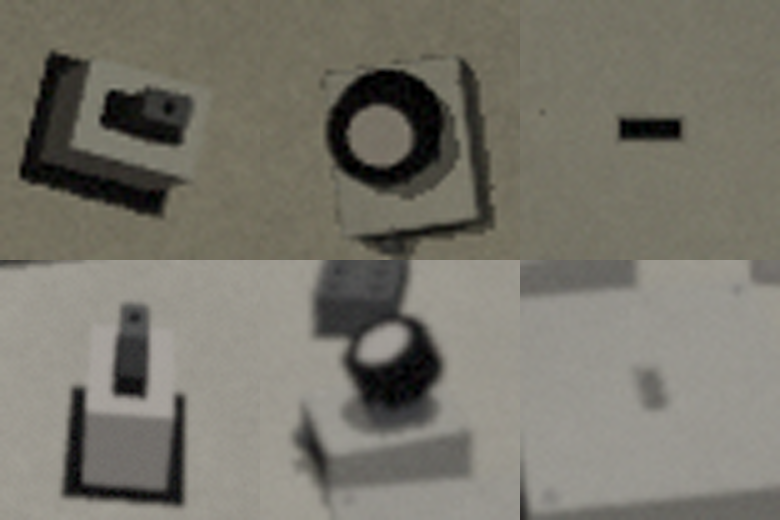

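```bash
python3 - <<'E'
from h import *
t=load('pics/top0.png');s=load('pics/side0.png')
def T(l,ox,oy,k,z,c):
    p=(np.array(l,float)+.5)/k-.5+[ox,oy]; return onz(c,p,z)
def show(n,P):
    print(n,P.mean(0).round(4)); 
    for i in range(len(P)):
        d=P[(i+1)%len(P)]-P[i]; print('   ',np.hypot(*d[:2]).round(4),np.degrees(np.arctan2(d[1],d[0])).round(1))
show('dock',T([[90,60],[212,92],[190,182],[72,148]],324,174,5,.09,t))
show('grip',T([[147,90],[193,97],[188,125],[142,118]],324,174,5,.144,t))
show('slot',T([[98,118],[163,118],[163,139],[98,139]],228,172,5,.1,t))
show('lbase',T([[62,72],[200,58],[220,220],[90,238]],139,178,5,.048,t))
show('win',T([[120,134]],139,178,5,.105,t))
show('box',onz(t,np.array([[346,268],[450,267],[447,347],[345,347]])*.64-.18,.1))
k=260/78
show('grip_s',T([[135,57]],239,249,k,.144,s))
show('dock_s',T([[92,65],[175,65],[172,155],[85,150]],239,249,k,.09,s))
show('win_s',T([[123,82]],209,137,5,.105,s))
show('slot_s',T([[130,128]],228,175,5,.1,s))
# bystanders
for n,p,z in(('jar',(472,222),.05),('dish',(488,412),.016),('bottle',(299,401),.065),('rack',(146,318),.04),('marker',(619,355),.01)):
    print(n,onz(t,np.array([p])*.64-.18,z).round(3))
E
```

```text
dock [ 0.5774 -0.3262  0.09  ]
    0.08 -104.2
    0.0596 164.5
    0.0772 74.4
    0.0578 -12.9
grip [ 0.5785 -0.3266  0.144 ]
    0.0282 -98.0
    0.0175 168.1
    0.0281 81.9
    0.0174 -11.7
slot [ 0.5738 -0.0156  0.1   ]
    0.0406 -89.3
    0.0132 -179.7
    0.0405 90.6
    0.0132 0.6
lbase [0.5457 0.2634 0.048 ]
    0.0901 -83.5
    0.1067 -171.0
    0.0841 98.5
    0.11 12.1
win [0.5478 0.2655 0.105 ]
    0.0 0.0
box [ 0.5772 -0.0163  0.1   ]
    0.2097 -88.7
    0.1614 177.6
    0.2016 90.6
    0.1586 0.5
grip_s [ 0.5802 -0.3262  0.144 ]
    0.0 0.0
dock_s [ 0.5803 -0.325   0.09  ]
    0.0612 -9.6
    0.0816 -105.8
    0.0595 166.4
    0.0772 75.2
win_s [0.547  0.2649 0.105 ]
    0.0 0.0
slot_s [ 0.5739 -0.0194  0.1   ]
    0.0 0.0
jar [[ 0.768 -0.176  0.05 ]]
dish [[ 0.368 -0.211  0.016]]
bottle [[0.389 0.178 0.065]]
rack [[0.555 0.507 0.04 ]]
marker [[ 0.49  -0.497  0.01 ]]
```

```bash
cat >> h.py <<'E'
def down(yaw_y):  # tool pointing down, tool y at yaw_y deg
    a=np.radians(yaw_y); y=np.array([np.cos(a),np.sin(a),0]); z=np.array([0,0,-1.]); return R.from_matrix(np.c_[np.cross(y,z),y,z])
def plan(pos,rot,n,start=None):
    """n calls from start to pos/rot; prints end-row of each call in move units"""
    if start is None:
        s=env.observe(); start=(np.array(s['position']),R.from_rotvec(s['tcp_rot']))
    p,r=start; w=(r.inv()*rot).as_rotvec(); d=np.array(pos)-p
    for i in range(n):
        r0=r*R.from_rotvec(w*i/n)
        print(np.r_[r0.inv().apply(d/n)/.025,np.degrees(w)/n/5].round(2).tolist())
    return np.array(pos),rot
E
python3 - <<'E'
from h import *
plan([.579,-.326,.235],down(-13),3)
E
```

```text
[5.56, -2.1, 0.12, -0.0, -0.0, -3.68]
[5.94, -0.23, 0.12, -0.0, -0.0, -3.68]
[5.71, 1.65, 0.12, -0.0, -0.0, -3.68]
```

Request:
{"api": "apply_moves", "payload": {"motion": [[1, 1.1, -0.42, 0, 0, 0, -0.74], [1, 2.2, -0.84, 0, 0, 0, -1.48], [1, 3.3, -1.26, 0, 0, 0, -2.2], [1, 4.4, -1.68, 0.1, 0, 0, -2.94], [1, 5.56, -2.1, 0.12, 0, 0, -3.68]]}}

```text
time_s: 0.57
position: [0.36, -0.5251, 0.2405]
tcp_rot: [-2.947, -1.082, 0.001]
force: [0.3, -0.0, 0.7]
grip_width: 0.994
```

Request:
{"api": "apply_moves", "payload": {"motion": [[1, 1.2, -0.05, 0, 0, 0, -0.74], [1, 2.4, -0.1, 0, 0, 0, -1.48], [1, 3.6, -0.15, 0, 0, 0, -2.2], [1, 4.8, -0.2, 0.1, 0, 0, -2.94], [1, 5.94, -0.23, 0.12, 0, 0, -3.68]]}}

```text
time_s: 0.98
position: [0.4704, -0.4231, 0.237]
tcp_rot: [-2.733, -1.543, 0.001]
force: [-0.4, 0.0, 0.1]
grip_width: 1.0
```

Request:
{"api": "apply_moves", "payload": {"motion": [[1, 1.2, 0.35, 0, 0, 0, -0.74], [1, 2.4, 0.7, 0, 0, 0, -1.48], [1, 3.6, 1.05, 0, 0, 0, -2.2], [1, 4.8, 1.4, 0.1, 0, 0, -2.94], [1, 5.71, 1.65, 0.12, 0, 0, -3.68]]}}

```text
time_s: 1.4
position: [0.5812, -0.3194, 0.2336]
tcp_rot: [-2.444, -1.967, -0.001]
force: [-0.0, 0.7, 0.5]
grip_width: 0.995
```

```bash
python3 - <<'E'
from h import *
c=grab('wrist','pics/w1.png'); s=env.observe(); print(s['position'],s['tcp_rot'],s['time_s'])
# predicted grip-top corners & dock top corners
def rect(x,y,z,yaw,a,b):
    M=R.from_euler('z',yaw,degrees=True).as_matrix(); return [np.array([x,y,z])+M@[i*a/2,j*b/2,0] for i,j in((1,1),(1,-1),(-1,-1),(-1,1))]
i=cv2.imread('pics/w1.png'); i=cv2.resize(i,(768,576),interpolation=cv2.INTER_CUBIC)
for r,col in((rect(.579,-.326,.144,-12,.02,.03),(0,0,255)),(rect(.579,-.326,.09,-14,.06,.08),(0,255,0))):
    q=proj(c,r); print(q.round(1).tolist()); cv2.polylines(i,[(q*1.5).astype(int)],True,col,1)
cv2.imwrite('pics/w1b.png',i)
plan([.579,-.326,.235],down(-13),1)
E
```

```text
[ 0.58454677 -0.31474423  0.2335631 ] [-2.43416703 -1.97854435 -0.00661463] 1.45
[[264.2, 195.7], [264.0, 230.1], [239.9, 230.2], [239.2, 195.9]]
[[284.9, 154.2], [280.2, 231.4], [221.8, 229.9], [221.6, 152.4]]
[-0.49, -0.13, -0.06, -0.01, -0.07, 0.24]
```

View pics/w1b.png

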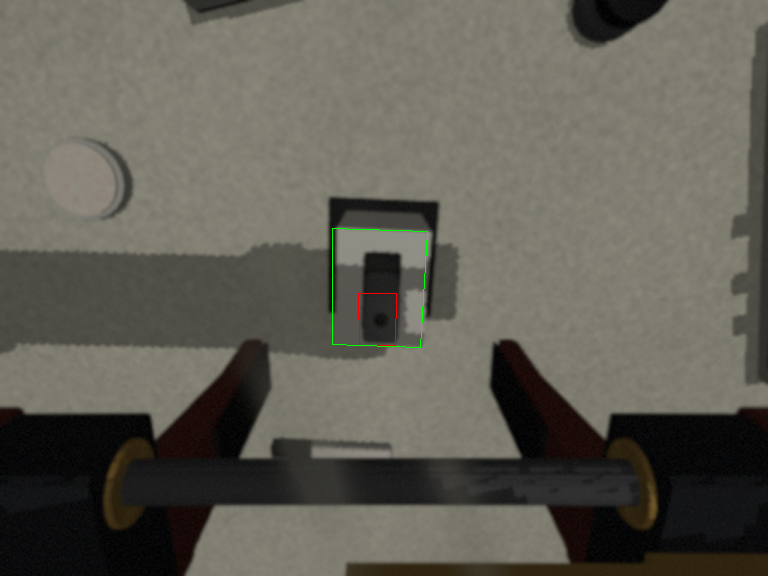

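The predicted outlines (red for grip top, green for dock top) land on the real ones; the grip sits about 1.5 mm further right. Now descend.

```bash
python3 - <<'E'
from h import *
a=plan([.580,-.326,.2336],down(-12.5),1)
plan([.580,-.326,.128],down(-12.5),1,a)
E
```

```text
[-0.48, -0.09, -0.0, -0.01, -0.07, 0.14]
[0.0, 0.0, 4.22, 0.0, 0.0, 0.0]
```

Request:
{"api": "apply_moves", "payload": {"motion": [[1, -0.48, -0.09, 0, 0, -0.07, 0.14], [1, -0.48, -0.09, 0.6, 0, -0.07, 0.14], [1, -0.48, -0.09, 1.2, 0, -0.07, 0.14], [1, -0.48, -0.09, 1.8, 0, -0.07, 0.14], [1, -0.48, -0.09, 2.2, 0, -0.07, 0.14]]}}

```text
time_s: 1.87
position: [0.5782, -0.3273, 0.1768]
tcp_rot: [-2.45, -1.963, 0.004]
force: [-0.0, 0.5, 0.0]
grip_width: 1.0
```

```bash
python3 - <<'E'
from h import *
a=plan([.580,-.326,.128],down(-12.5),1)
E
```

```text
[0.07, 0.07, 1.95, -0.04, 0.01, -0.02]
```

Request:
{"api": "apply_moves", "payload": {"motion": [[1, 0.07, 0.07, 0.6, 0, 0, 0], [1, 0.07, 0.07, 1.2, 0, 0, 0], [1, 0.07, 0.07, 1.7, 0, 0, 0], [1, 0.07, 0.07, 1.95, 0, 0, 0], [1, 0.07, 0.07, 1.95, 0, 0, 0]]}}

```text
time_s: 2.28
position: [0.5788, -0.3262, 0.1264]
tcp_rot: [-2.449, -1.96, 0.007]
force: [0.6, -0.2, -0.0]
grip_width: 0.997
```

Request:
{"api": "apply_moves", "payload": {"motion": [[0.3, 0, 0, 0, 0, 0, 0], [0.3, 0, 0, 0, 0, 0, 0], [0.1, 0, 0, 0, 0, 0, 0], [0, 0, 0, 0, 0, 0, 0], [0, 0, 0, 0, 0, 0, 0]], "grip_force": 25}}

```text
time_s: 2.7
position: [0.5792, -0.3264, 0.127]
tcp_rot: [-2.45, -1.961, 0.006]
force: [-0.6, -0.5, -0.0]
grip_width: 0.662
```

Request:
{"api": "apply_moves", "payload": {"motion": [[0, 0, 0, 0, 0, 0, 0], [0, 0, 0, 0, 0, 0, 0], [0, 0, 0, 0, 0, 0, 0], [0, 0, 0, 0, 0, 0, 0], [0, 0, 0, 0, 0, 0, 0]]}}

```text
time_s: 3.12
position: [0.5792, -0.3264, 0.127]
tcp_rot: [-2.45, -1.961, 0.006]
force: [-0.5, -0.7, -0.1]
grip_width: 0.28
```

```bash
python3 - <<'E'
from h import *
s=env.observe(); print(s['position'],s['tcp_rot'],s['force'],s['grip_width'],s['time_s'])
p=np.array(s['position'])
a=plan([p[0],p[1],.27],down(-12.5),2)
E
```

```text
[ 0.57917052 -0.32635574  0.12704335] [-2.44979194 -1.96101308  0.00592334] [-0.47477021 -0.69736146 -0.11952445] 0.27978542387076744 3.1167
[-0.0, -0.01, -2.86, -0.03, 0.0, -0.01]
[-0.0, -0.01, -2.86, -0.03, 0.0, -0.01]
```

Request:
{"api": "apply_moves", "payload": {"motion": [[0, 0, 0, 0, 0, 0, 0], [0, 0, 0, 0, 0, 0, 0], [0, 0, 0, 0, 0, 0, 0], [0, 0, 0, 0, 0, 0, 0], [0, 0, 0, 0, 0, 0, 0]]}}

```text
time_s: 3.53
position: [0.5792, -0.3263, 0.127]
tcp_rot: [-2.45, -1.961, 0.006]
force: [1.4, -0.3, -0.5]
grip_width: 0.23
```

Request:
{"api": "apply_moves", "payload": {"motion": [[0, 0, 0, -0.2, 0, 0, 0], [0, 0, 0, -0.6, 0, 0, 0], [0, 0, 0, -1.1, 0, 0, 0], [0, 0, 0, -1.6, 0, 0, 0], [0, 0, 0, -2.2, 0, 0, 0]]}}

```text
time_s: 3.95
position: [0.5793, -0.3263, 0.1835]
tcp_rot: [-2.45, -1.961, 0.006]
force: [0.2, 1.1, -1.5]
grip_width: 0.225
```

Request:
{"api": "apply_moves", "payload": {"motion": [[0, 0, 0, -0.8, 0, 0, 0], [0, 0, 0, -1.6, 0, 0, 0], [0, 0, 0, -2.4, 0, 0, 0], [0, 0, 0, -3.2, 0, 0, 0], [0, 0, 0, -3.6, 0, 0, 0]]}}

```text
time_s: 4.37
position: [0.5807, -0.3267, 0.2779]
tcp_rot: [2.452, 1.963, -0.003]
force: [0.1, -0.5, -0.6]
grip_width: 0.226
```

```bash
python3 - <<'E'
from h import *
s=env.observe(); print(s['position'],s['force'],s['grip_width'],s['time_s'])
a=[grab(n,f'pics/{n}1.png') for n in('wrist','side')]
i=cv2.imread('pics/wrist1.png')[150:384,100:420]; j=cv2.imread('pics/side1.png')[170:340,190:350]
cv2.imwrite('pics/g1.png',np.hstack([cv2.resize(i,(410,300)),cv2.resize(j,(282,300))]))
# lamp pose target; window .5475,.265,.105 yaw 9deg tilt .4 toward -x
yl=np.radians(9); zl=np.array([-np.sin(.4)*np.cos(yl),-np.sin(.4)*np.sin(yl),np.cos(.4)])
W=np.array([.5475,.265,.105])
for gy in (0,9): print('tcp',W+zl*(.025+.117), 'prelim up',W+zl*.2)
rot=R.from_rotvec(.4*np.array([np.sin(yl),-np.cos(yl),0]))*down(9)   # tilt so tool -z = zl
print(-rot.as_matrix()[:,2],zl,rot.as_matrix()[:,1])
b=plan([.50,.0,.29],down(0),2)
b=plan(W+zl*.19,rot,2,b)
E
```

```text
[ 0.58067731 -0.32670053  0.27787172] [ 0.14848791 -0.48086545 -0.59700643] 0.22584303494427896 4.3667
tcp [0.4928834  0.25634958 0.23579066] prelim up [0.47057521 0.25281631 0.2892122 ]
tcp [0.4928834  0.25634958 0.23579066] prelim up [0.47057521 0.25281631 0.2892122 ]
[-0.38462396 -0.06091845  0.92106099] [-0.38462396 -0.06091845  0.92106099] [0.9097212  0.14408568 0.38941834]
[6.02, -3.01, -0.28, -0.0, 0.01, -1.27]
[6.32, -2.33, -0.27, -0.0, 0.01, -1.27]
[5.07, -0.51, 0.2, -2.29, 0.18, -0.89]
[5.09, -0.16, 0.21, -2.29, 0.18, -0.89]
```

View pics/g1.png

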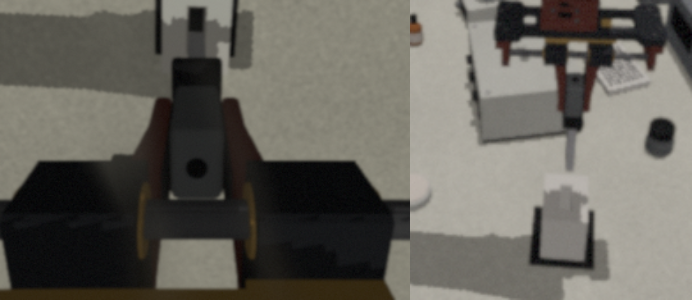

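Probe gripped and clear of the dock (left: grip between pads; right: blade above dock). Heading to the lamp.

Request:
{"api": "apply_moves", "payload": {"motion": [[0, 1.0, -0.5, 0, 0, 0, -0.2], [0, 2.2, -1.1, -0.1, 0, 0, -0.5], [0, 3.5, -1.75, -0.15, 0, 0, -0.75], [0, 4.8, -2.4, -0.2, 0, 0, -1.0], [0, 6.02, -3.0, -0.28, 0, 0, -1.27]]}}

```text
time_s: 4.88
position: [0.539, -0.1614, 0.2821]
tcp_rot: [-2.338, -2.097, 0.005]
force: [0.7, 0.7, -1.2]
grip_width: 0.227
```

Request:
{"api": "apply_moves", "payload": {"motion": [[0, 1.26, -0.47, -0.05, 0, 0, -0.25], [0, 2.5, -0.94, -0.1, 0, 0, -0.5], [0, 3.8, -1.4, -0.15, 0, 0, -0.75], [0, 5.0, -1.87, -0.2, 0, 0, -1.0], [0, 6.32, -2.33, -0.27, 0, 0, -1.27]]}}

```text
time_s: 5.3
position: [0.4967, 0.0027, 0.2878]
tcp_rot: [-2.217, -2.222, 0.008]
force: [-0.6, 0.3, -1.3]
grip_width: 0.226
```

Request:
{"api": "apply_moves", "payload": {"motion": [[0, 1.0, -0.1, 0, -0.46, 0.04, -0.18], [0, 2.0, -0.2, 0.05, -0.92, 0.07, -0.36], [0, 3.0, -0.3, 0.1, -1.38, 0.1, -0.54], [0, 4.0, -0.4, 0.15, -1.84, 0.14, -0.72], [0, 5.0, -0.5, 0.2, -2.29, 0.18, -0.89]]}}

```text
time_s: 5.72
position: [0.4827, 0.1285, 0.2817]
tcp_rot: [2.037, 2.211, 0.223]
force: [-0.0, -0.1, -2.8]
grip_width: 0.226
```

```bash
cat >> h.py <<'E'
yl=np.radians(9); zl=np.array([-np.sin(.4)*np.cos(yl),-np.sin(.4)*np.sin(yl),np.cos(.4)])
W=np.array([.5475,.265,.105])
LR=R.from_rotvec(.4*np.array([np.sin(yl),-np.cos(yl),0]))*down(9)
E
python3 - <<'E'
from h import *
print(env.observe()['position'])
b=plan(W+zl*.185,LR,1)
E
```

```text
[0.48266901 0.12854603 0.2817362 ]
[5.01, 0.1, 0.31, -2.35, 0.18, -0.84]
```

Request:
{"api": "apply_moves", "payload": {"motion": [[0, 1.2, 0, 0, -0.6, 0.04, -0.2], [0, 2.5, 0.05, 0.05, -1.2, 0.09, -0.4], [0, 3.7, 0.1, 0.1, -1.8, 0.14, -0.6], [0, 4.7, 0.1, 0.2, -2.35, 0.18, -0.84], [0, 5.0, 0.1, 0.3, -2.35, 0.18, -0.84]]}}

```text
time_s: 6.13
position: [0.4732, 0.2575, 0.2746]
tcp_rot: [1.842, 2.173, 0.442]
force: [-0.1, 0.5, -2.5]
grip_width: 0.226
```

```bash
python3 - <<'E'
from h import *
s=env.observe(); p=np.array(s['position']); r=R.from_rotvec(s['tcp_rot']); print(p, env.observe()['time_s'])
b=plan(W+zl*.142,LR,1)
s=env.observe()
tip=p+.117*r.as_matrix()[:,2]
L=R.from_matrix(np.c_[np.cross([-np.sin(yl),np.cos(yl),0],zl),[-np.sin(yl),np.cos(yl),0],zl])
print('tip in lamp frame',L.inv().apply(tip-W))
ims=[]
for n in('top','side','wrist'):
    c=grab(n,f'pics/{n}2.png'); i=cv2.imread(f'pics/{n}2.png')
    t=np.linspace(0,2*np.pi,40)
    ring=[W+L.apply([.02*np.cos(a),.02*np.sin(a),0]) for a in t]; ring2=[W+L.apply([.034*np.cos(a),.034*np.sin(a),0]) for a in t]
    u=proj(c,[W])[0].astype(int); w=40 if n!='wrist' else 90
    x0,y0=np.clip(u-w,0,[512-2*w,384-2*w]); k=400/(2*w)
    z=cv2.resize(i[y0:y0+2*w,x0:x0+2*w],(400,400),interpolation=cv2.INTER_CUBIC)
    if n=='wrist': z=cv2.resize(z,(400,400))
    for g in(ring,ring2): cv2.polylines(z,[((proj(c,g)-[x0,y0]+.5)*k).astype(int)],True,(0,0,255),1)
    q=((proj(c,[tip,p])-[x0,y0]+.5)*k).astype(int); cv2.line(z,tuple(map(int,q[0])),tuple(map(int,q[1])),(0,255,0),1); ims.append(z)
cv2.imwrite('pics/l2.png',cv2.resize(np.hstack(ims),(798,266)) if 0 else np.vstack([np.hstack(ims[:2])]))
cv2.imwrite('pics/l2w.png',ims[2])
E
```

```text
[0.4732051  0.25745029 0.27457444] 6.1333
[-0.17, 0.1, 1.73, 0.01, -0.04, 0.08]
tip in lamp frame [-0.00248932  0.00454643  0.06822464]
```

View pics/l2.png

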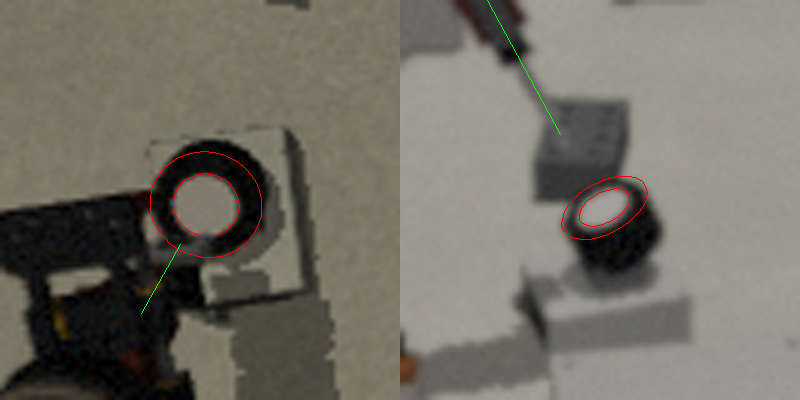

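The lamp model rings sit on the real window and head in both views, so the pose is right. Now 43 mm in along the axis, then hold.

Request:
{"api": "apply_moves", "payload": {"motion": [[0, -0.17, 0.1, 0.4, 0, 0, 0], [0, -0.17, 0.1, 0.8, 0, 0, 0], [0, -0.17, 0.1, 1.2, 0, 0, 0.08], [0, -0.17, 0.1, 1.5, 0, 0, 0.08], [0, -0.17, 0.1, 1.65, 0, 0, 0.08]]}}

```text
time_s: 6.7
position: [0.4946, 0.2499, 0.2357]
tcp_rot: [1.861, 2.161, 0.434]
force: [0.4, -0.1, -2.4]
grip_width: 0.227
```

```bash
python3 - <<'E'
from h import *
s=env.observe(); p=np.array(s['position']); r=R.from_rotvec(s['tcp_rot'])
b=plan(W+zl*.142,LR,1)
tip=p+.117*r.as_matrix()[:,2]
L=R.from_matrix(np.c_[np.cross([-np.sin(yl),np.cos(yl),0],zl),[-np.sin(yl),np.cos(yl),0],zl])
print('tip in lamp frame',L.inv().apply(tip-W), np.arccos(-r.as_matrix()[:,2]@zl))
ims=[]
for n in('top','side'):
    c=grab(n,f'pics/{n}3.png'); i=cv2.imread(f'pics/{n}3.png')
    u=proj(c,[tip])[0].astype(int); w=30; x0,y0=u-w; k=400/60
    z=cv2.resize(i[y0:y0+2*w,x0:x0+2*w],(400,400),interpolation=cv2.INTER_CUBIC)
    q=((proj(c,[tip,W])-[x0,y0]+.5)*k).astype(int)
    for a in q: cv2.circle(z,tuple(map(int,a)),4,(0,255,0),1)
    ims.append(z)
cv2.imwrite('pics/l3.png',np.hstack(ims))
E
```

```text
[0.26, -0.03, -0.02, -0.05, 0.03, -0.09]
tip in lamp frame [ 7.56756299e-05 -6.89099449e-03  2.46070002e-02] 0.005153795957582825
```

View pics/l3.png

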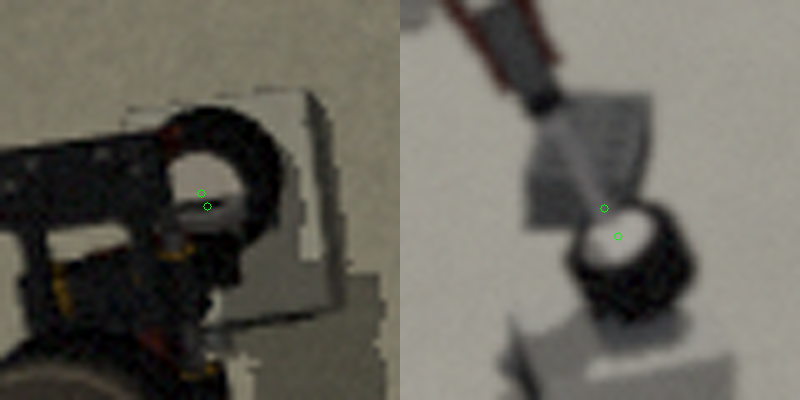

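Request:
{"api": "apply_moves", "payload": {"motion": [[0, 0.08, 0, 0, 0, 0, 0], [0, 0.16, 0, 0, 0, 0, 0], [0, 0.2, 0, 0, 0, 0, 0], [0, 0.24, 0, 0, 0, 0, 0], [0, 0.24, 0, 0, 0, 0, 0]]}}

```text
time_s: 7.22
position: [0.4933, 0.2573, 0.2368]
tcp_rot: [1.859, 2.163, 0.436]
force: [-0.4, -0.4, -1.7]
grip_width: 0.227
```

Request:
{"api": "apply_moves", "payload": {"motion": [[0, 0, 0, 0, 0, 0, 0], [0, 0, 0, 0, 0, 0, 0], [0, 0, 0, 0, 0, 0, 0], [0, 0, 0, 0, 0, 0, 0], [0, 0, 0, 0, 0, 0, 0]]}}

```text
time_s: 7.63
position: [0.4933, 0.2572, 0.2367]
tcp_rot: [1.859, 2.163, 0.436]
force: [0.6, -0.6, -3.1]
grip_width: 0.226
```

Request:
{"api": "apply_moves", "payload": {"motion": [[0, 0, 0, 0, 0, 0, 0], [0, 0, 0, 0, 0, 0, 0], [0, 0, 0, 0, 0, 0, 0], [0, 0, 0, 0, 0, 0, 0], [0, 0, 0, 0, 0, 0, 0]]}}

```text
time_s: 8.05
position: [0.4933, 0.2572, 0.2368]
tcp_rot: [1.859, 2.163, 0.436]
force: [0.0, -0.0, -2.3]
grip_width: 0.227
```

Request:
{"api": "apply_moves", "payload": {"motion": [[0, 0, 0, 0, 0, 0, 0], [0, 0, 0, 0, 0, 0, 0], [0, 0, 0, 0, 0, 0, 0], [0, 0, 0, 0, 0, 0, 0], [0, 0, 0, 0, 0, 0, 0]]}}

```text
time_s: 8.47
position: [0.4933, 0.2572, 0.2367]
tcp_rot: [1.859, 2.163, 0.436]
force: [-0.2, -0.5, -1.4]
grip_width: 0.228
```

Request:
{"api": "apply_moves", "payload": {"motion": [[0, 0, 0, 0, 0, 0, 0], [0, 0, 0, 0, 0, 0, 0], [0, 0, 0, 0, 0, 0, 0], [0, 0, 0, 0, 0, 0, 0], [0, 0, 0, 0, 0, 0, 0]]}}

```text
time_s: 8.88
position: [0.4933, 0.2572, 0.2367]
tcp_rot: [1.859, 2.163, 0.436]
force: [-0.4, -1.0, -1.7]
grip_width: 0.229
```

Request:
{"api": "apply_moves", "payload": {"motion": [[0, 0, 0, 0, 0, 0, 0], [0, 0, 0, 0, 0, 0, 0], [0, 0, 0, 0, 0, 0, 0], [0, 0, 0, 0, 0, 0, 0], [0, 0, 0, 0, 0, 0, 0]]}}

```text
time_s: 9.3
position: [0.4933, 0.2572, 0.2367]
tcp_rot: [1.859, 2.163, 0.436]
force: [-0.4, 0.7, -1.9]
grip_width: 0.226
```

Request:
{"api": "apply_moves", "payload": {"motion": [[0, 0, 0, 0, 0, 0, 0], [0, 0, 0, 0, 0, 0, 0], [0, 0, 0, 0, 0, 0, 0], [0, 0, 0, 0, 0, 0, 0], [0, 0, 0, 0, 0, 0, 0]]}}

```text
time_s: 9.72
position: [0.4933, 0.2572, 0.2367]
tcp_rot: [1.859, 2.163, 0.436]
force: [-0.1, 0.7, -1.3]
grip_width: 0.228
```

```bash
python3 - <<'E'
from h import *
s=env.observe(); p=np.array(s['position']); r=R.from_rotvec(s['tcp_rot'])
tip=p+.117*r.as_matrix()[:,2]
L=R.from_matrix(np.c_[np.cross([-np.sin(yl),np.cos(yl),0],zl),[-np.sin(yl),np.cos(yl),0],zl])
print('tip in lamp frame',L.inv().apply(tip-W), s['time_s'],np.abs(s['joint_velocities']).max())
b=plan(p+zl*.06,LR,1)
b=plan([.56,.0,.275],down(0.3),3,b)
E
```

```text
tip in lamp frame [0.000495   0.00063223 0.02563305] 9.7167 0.0010982554580837218
[-0.0, -0.01, -2.4, -0.04, 0.01, -0.07]
[-3.53, 0.51, 0.46, 1.52, -0.12, 0.57]
[-3.49, 0.75, 0.41, 1.52, -0.12, 0.57]
[-3.44, 0.97, 0.34, 1.52, -0.12, 0.57]
```

Held 2.5 s at 25.6 mm, within 1 mm of the axis. Back off and go over the dark box.

Request:
{"api": "apply_moves", "payload": {"motion": [[0, 0, 0, -0.4, 0, 0, 0], [0, 0, 0, -0.9, 0, 0, 0], [0, 0, 0, -1.4, 0, 0, 0], [0, 0, 0, -1.9, 0, 0, 0], [0, 0, 0, -2.4, 0, 0, 0]]}}

```text
time_s: 10.13
position: [0.4701, 0.2536, 0.2925]
tcp_rot: [1.859, 2.163, 0.435]
force: [-0.2, -0.4, -1.8]
grip_width: 0.228
```

Request:
{"api": "apply_moves", "payload": {"motion": [[0, -0.7, 0.1, 0.05, 0.3, -0.02, 0.1], [0, -1.4, 0.2, 0.15, 0.6, -0.05, 0.2], [0, -2.1, 0.3, 0.25, 0.9, -0.08, 0.35], [0, -2.8, 0.4, 0.35, 1.2, -0.1, 0.45], [0, -3.5, 0.5, 0.45, 1.52, -0.12, 0.57]]}}

```text
time_s: 10.55
position: [0.499, 0.1687, 0.287]
tcp_rot: [1.984, 2.192, 0.297]
force: [-0.2, 0.5, -1.4]
grip_width: 0.227
```

Request:
{"api": "apply_moves", "payload": {"motion": [[0, -0.7, 0.15, 0.05, 0.3, -0.02, 0.1], [0, -1.4, 0.3, 0.15, 0.6, -0.05, 0.2], [0, -2.1, 0.45, 0.25, 0.9, -0.08, 0.35], [0, -2.8, 0.6, 0.35, 1.2, -0.1, 0.45], [0, -3.5, 0.75, 0.4, 1.52, -0.12, 0.57]]}}

```text
time_s: 10.97
position: [0.5286, 0.0829, 0.2814]
tcp_rot: [2.106, 2.212, 0.149]
force: [-0.7, -0.4, -1.6]
grip_width: 0.226
```

```bash
python3 - <<'E'
from h import *
print(env.observe()['position'])
plan([.574,-.016,.265],down(0.3),2)
E
```

```text
[0.5285642  0.08286065 0.28135393]
[-2.02, 0.76, 0.41, 0.73, -0.05, 0.25]
[-2.0, 0.83, 0.37, 0.73, -0.05, 0.25]
```

Request:
{"api": "apply_moves", "payload": {"motion": [[0, -0.4, 0.15, 0.05, 0.15, 0, 0.05], [0, -0.8, 0.3, 0.15, 0.3, -0.02, 0.1], [0, -1.2, 0.45, 0.25, 0.45, -0.03, 0.15], [0, -1.6, 0.6, 0.35, 0.6, -0.04, 0.2], [0, -2.02, 0.76, 0.41, 0.73, -0.05, 0.25]]}}

```text
time_s: 11.38
position: [0.5513, 0.0332, 0.2729]
tcp_rot: [2.161, 2.223, 0.075]
force: [0.7, -0.5, -1.8]
grip_width: 0.228
```

```bash
cat >> h.py <<'E'
def slotpx(f,guess,w=9):
    g=cv2.imread(f,0).astype(float); x,y=np.round(guess).astype(int); c=g[y-w:y+w+1,x-w:x+w+1]
    bg=np.median(c); m=np.clip(bg-12-c,0,None)
    yy,xx=np.mgrid[y-w:y+w+1,x-w:x+w+1]; A=m.sum(); u=(m*xx).sum()/A; v=(m*yy).sum()/A
    th=.5*np.degrees(np.arctan2(2*(m*(xx-u)*(yy-v)).sum(),(m*(xx-u)**2).sum()-(m*(yy-v)**2).sum()))
    return np.array([u,v]),th,bg,c.min()
E
python3 - <<'E'
from h import *
S=[.574,-.016,.1]
for n in('top','side'):
    c=load(f'pics/{n}0.png'); u,th,bg,mn=slotpx(f'pics/{n}0.png',proj(c,[S])[0]); print(n,u,th,bg,mn,onz(c,[u],.1),'z.09',onz(c,[u],.09))
plan([.574,-.016,.265],down(0.3),1)
s=env.observe(); 
c=grab('wrist','pics/w4.png'); print(s['position'],proj(c,[S]))
E
```

```text
top [253.57010378 197.29962464] 0.40812376490820773 114.0 0.0 [[ 0.57377167 -0.01515297  0.1       ]] z.09 [[ 0.57501594 -0.01536417  0.09      ]]
side [253.85397784 200.39979859] 70.7482559717984 149.0 100.0 [[ 0.57444585 -0.02047615  0.1       ]] z.09 [[ 0.57667976 -0.00766347  0.09      ]]
[-2.0, 0.83, 0.36, 0.72, -0.06, 0.26]
[0.55131428 0.0332371  0.2728574 ] [[261.83212252 221.8859193 ]]
```

View pics/w4.png

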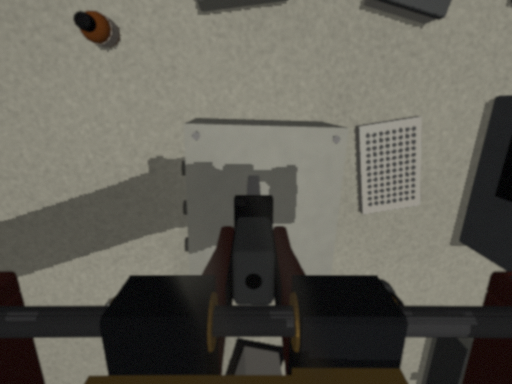

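```bash
python3 - <<'E'
from h import *
plan([.574,-.09,.275],down(0.3),1)
E
```

```text
[-4.83, 0.75, -0.06, 0.72, -0.05, 0.22]
```

Request:
{"api": "apply_moves", "payload": {"motion": [[0, -1.2, 0.2, 0, 0.2, 0, 0.05], [0, -2.4, 0.4, 0, 0.4, 0, 0.1], [0, -3.6, 0.6, 0, 0.6, -0.05, 0.15], [0, -4.8, 0.75, -0.05, 0.72, -0.05, 0.22], [0, -4.83, 0.75, -0.06, 0.72, -0.05, 0.22]]}}

```text
time_s: 11.85
position: [0.5747, -0.0975, 0.2744]
tcp_rot: [2.224, 2.216, -0.005]
force: [0.2, -1.0, -1.7]
grip_width: 0.232
```

```bash
python3 - <<'E'
from h import *
env.camera('wrist')
s=env.observe(); print(s['position'],s['tcp_rot'],s['time_s'],np.abs(s['joint_velocities']).max())
c=grab('wrist','pics/w5.png'); S=[.574,-.016,.1]
g=proj(c,[S])[0]; print(g)
i=cv2.imread('pics/w5.png'); M=R.from_euler('z',.4,degrees=True).as_matrix()
x0,y0=np.clip((g-75).astype(int),0,[362,234]); k=4
z=cv2.resize(i[y0:y0+150,x0:x0+150],(600,600),interpolation=cv2.INTER_CUBIC)
q=[np.array(S)+M@[a*.006,b*.019,0] for a,b in((1,1),(1,-1),(-1,-1),(-1,1))]
q=((proj(c,q)-[x0,y0]+.5)*k); print(x0,y0,q.round(0).tolist())
cv2.polylines(z,[q.astype(int)],True,(0,0,255),1); cv2.imwrite('pics/w5z.png',z)
E
```

```text
[ 0.57438859 -0.09414724  0.274492  ] [ 2.22196151  2.22002009 -0.00231645] 11.9 0.06542399750693927
[252.08942035 102.26047548]
177 27 [[326.0, 222.0], [327.0, 381.0], [279.0, 381.0], [277.0, 222.0]]
```

View pics/w5z.png

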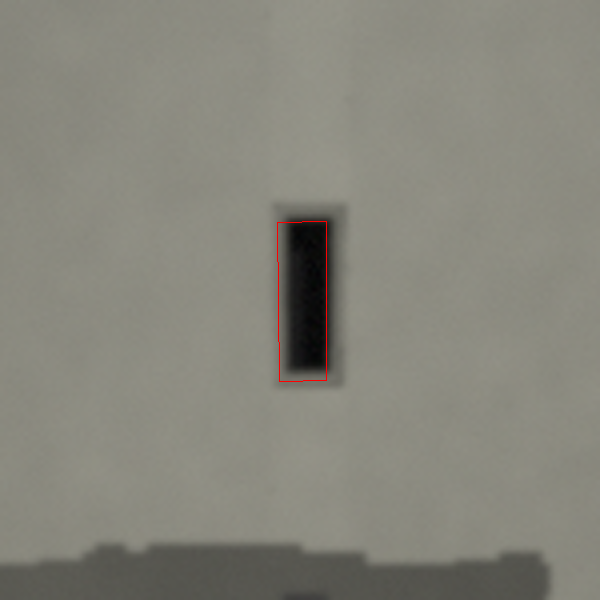

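The chamfer's outer edges are at x 272–346, y 204–386 in the crop, so the slot is about 1.6 mm further +x and +y than modelled. Next I check the probe in the same camera for a relative bias.

```bash
python3 - <<'E'
from h import *
s=env.observe(); c=load('pics/w5.png')
p=np.array([.57439,-.09415,.27449]); r=R.from_rotvec([2.22196,2.22002,-.00232])
# tool coords: probe z = d along -z: tool z = .117 - zp ; x_p = tool y, y_p = tool x
def pr(xp,yp,zp): return proj(c,[p+r.apply([yp,xp,.117-zp])])[0]
i=cv2.imread('pics/w5.png')
x0,y0,k=206,180,6
z=cv2.resize(i[y0:y0+95,x0:x0+100],(600,570),interpolation=cv2.INTER_CUBIC)
for L in([(-.012,.026,.088),(.012,.026,.088),(.012,.015,.088),(-.012,.015,.088)],[(-.01,.015,.134),(.01,.015,.134),(.01,-.015,.134),(-.01,-.015,.134)]):
    q=np.array([pr(*a) for a in L]); print(q.round(1).tolist()); cv2.polylines(z,[((q-[x0,y0]+.5)*k).astype(int)],True,(0,0,255),1)
cv2.imwrite('pics/w5p.png',z)
E
```

```text
[[232.0, 198.1], [272.6, 198.1], [272.2, 215.4], [232.4, 215.5]]
[[230.2, 253.1], [274.1, 253.1], [272.9, 308.5], [231.6, 308.5]]
```

View pics/w5p.png

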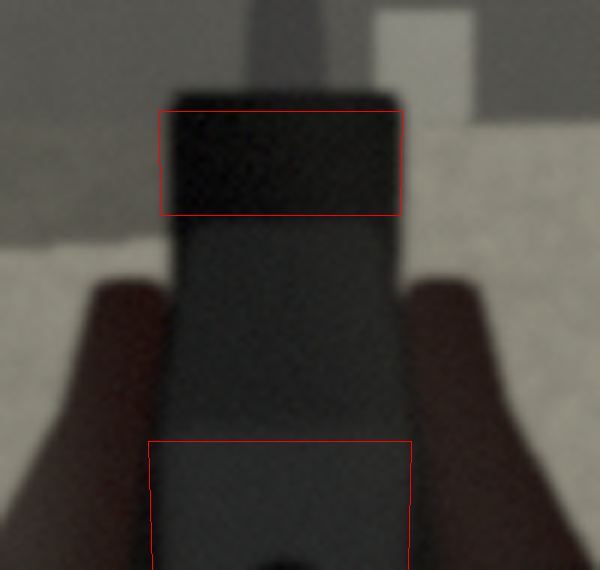

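```bash
python3 - <<'E'
from h import *
a=plan([.5748,-.0155,.24],down(0.3),1)
E
```

```text
[3.03, 0.03, 1.38, -0.01, 0.0, -0.03]
```

Request:
{"api": "apply_moves", "payload": {"motion": [[0, 0.7, 0, 0.3, 0, 0, 0], [0, 1.5, 0.03, 0.6, 0, 0, 0], [0, 2.3, 0.03, 0.9, 0, 0, 0], [0, 2.9, 0.03, 1.2, 0, 0, 0], [0, 3.03, 0.03, 1.38, 0, 0, 0]]}}

```text
time_s: 12.37
position: [0.5739, -0.0099, 0.2397]
tcp_rot: [-2.209, -2.231, -0.002]
force: [0.1, -0.1, -1.5]
grip_width: 0.227
```

Request:
{"api": "apply_moves", "payload": {"motion": [[0, 0, 0, 0, 0, 0, 0], [0, 0, 0, 0, 0, 0, 0], [0, 0, 0, 0, 0, 0, 0], [0, 0, 0, 0, 0, 0, 0], [0, 0, 0, 0, 0, 0, 0]]}}

```text
time_s: 12.78
position: [0.5742, -0.011, 0.2401]
tcp_rot: [-2.211, -2.229, -0.002]
force: [-0.3, -0.8, -1.7]
grip_width: 0.227
```

```bash
python3 - <<'E'
from h import *
print(env.observe()['position'],env.observe()['force'])
a=plan([.5748,-.0155,.222],down(0.3),1)
c=grab('side','pics/s6.png'); i=cv2.imread('pics/s6.png'); g=proj(c,[[.5748,-.0155,.11]])[0].astype(int); x0,y0=g-[40,40]
z=cv2.resize(i[y0:y0+65,x0:x0+80],(720,585),interpolation=cv2.INTER_CUBIC)
for P in([.5748,-.0155,.1],[.5748,-.0155,.123]):
    cv2.circle(z,tuple(map(int,(proj(c,[P])[0]-[x0,y0]+.5)*9)),4,(0,0,255),1)
cv2.imwrite('pics/s6z.png',z)
E
```

```text
[ 0.57417671 -0.01097119  0.24009506] [-0.32064451 -0.79162086 -1.6925905 ]
[-0.18, 0.02, 0.72, -0.0, -0.02, 0.03]
```

View pics/s6z.png

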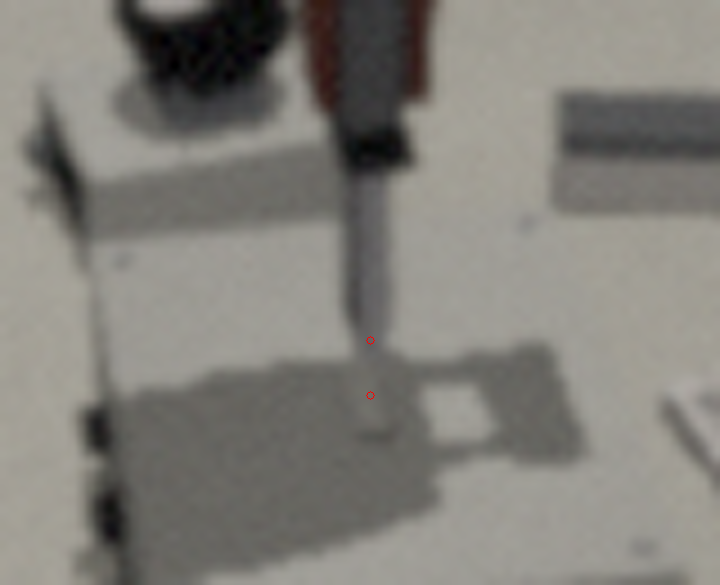

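The blade hangs over the slot and lines up laterally. Descending gently while watching the force.

Request:
{"api": "apply_moves", "payload": {"motion": [[0, -0.18, 0.03, 0.1, 0, 0, 0.03], [0, -0.18, 0.03, 0.2, 0, 0, 0.03], [0, -0.18, 0.03, 0.3, 0, 0, 0.03], [0, -0.18, 0.03, 0.4, 0, 0, 0.03], [0, -0.18, 0.03, 0.4, 0, 0, 0.03]]}}

```text
time_s: 13.25
position: [0.5745, -0.0154, 0.2292]
tcp_rot: [-2.213, -2.226, -0.001]
force: [-0.4, -0.3, -1.4]
grip_width: 0.224
```

```bash
python3 - <<'E'
from h import *
print(env.observe()['position'],env.observe()['force'])
a=plan([.5748,-.0155,.215],down(0.3),1)
E
```

```text
[ 0.5745173  -0.01537963  0.22924959] [-0.39938962 -0.32209967 -1.39035658]
[-0.01, 0.01, 0.57, -0.02, -0.02, 0.0]
```

Request:
{"api": "apply_moves", "payload": {"motion": [[0, 0, 0.01, 0.12, 0, 0, 0], [0, 0, 0.01, 0.24, 0, 0, 0], [0, 0, 0.01, 0.36, 0, 0, 0], [0, 0, 0.01, 0.48, 0, 0, 0], [0, 0, 0.01, 0.55, 0, 0, 0]]}}

```text
time_s: 13.67
position: [0.5745, -0.0153, 0.2149]
tcp_rot: [-2.213, -2.226, -0.0]
force: [-1.3, 0.5, -2.0]
grip_width: 0.227
```

Request:
{"api": "apply_moves", "payload": {"motion": [[0, 0, 0, 0.06, 0, 0, 0], [0, 0, 0, 0.12, 0, 0, 0], [0, 0, 0, 0.18, 0, 0, 0], [0, 0, 0, 0.22, 0, 0, 0], [0, 0, 0, 0.22, 0, 0, 0]]}}

```text
time_s: 14.08
position: [0.5744, -0.0153, 0.2092]
tcp_rot: [-2.213, -2.226, 0.0]
force: [-0.7, 0.3, -2.8]
grip_width: 0.226
```

No contact with the tip 8 mm below the mouth, so it is in. Continue down.

Request:
{"api": "apply_moves", "payload": {"motion": [[0, 0, 0, 0.08, 0, 0, 0], [0, 0, 0, 0.16, 0, 0, 0], [0, 0, 0, 0.24, 0, 0, 0], [0, 0, 0, 0.32, 0, 0, 0], [0, 0, 0, 0.36, 0, 0, 0]]}}

```text
time_s: 14.5
position: [0.5744, -0.0153, 0.1999]
tcp_rot: [-2.213, -2.225, 0.0]
force: [0.6, -0.3, -1.3]
grip_width: 0.227
```

Request:
{"api": "apply_moves", "payload": {"motion": [[0, 0, 0, 0.1, 0, 0, 0], [0, 0, 0, 0.2, 0, 0, 0], [0, 0, 0, 0.3, 0, 0, 0], [0, 0, 0, 0.4, 0, 0, 0], [0, 0, 0, 0.46, 0, 0, 0]]}}

```text
time_s: 14.92
position: [0.5743, -0.0153, 0.188]
tcp_rot: [-2.213, -2.225, 0.0]
force: [0.3, -0.2, -1.8]
grip_width: 0.226
```

Request:
{"api": "apply_moves", "payload": {"motion": [[0, 0, 0, 0.1, 0, 0, 0], [0, 0, 0, 0.2, 0, 0, 0], [0, 0, 0, 0.3, 0, 0, 0], [0, 0, 0, 0.4, 0, 0, 0], [0, 0, 0, 0.46, 0, 0, 0]]}}

```text
time_s: 15.33
position: [0.5743, -0.0153, 0.1762]
tcp_rot: [-2.213, -2.225, 0.0]
force: [-0.2, 0.4, -1.2]
grip_width: 0.224
```

Request:
{"api": "apply_moves", "payload": {"motion": [[0, 0, 0, 0, 0, 0, 0], [0, 0, 0, 0, 0, 0, 0], [0, 0, 0, 0, 0, 0, 0], [0, 0, 0, 0, 0, 0, 0], [0, 0, 0, 0, 0, 0, 0]]}}

```text
time_s: 15.75
position: [0.5743, -0.0153, 0.1763]
tcp_rot: [-2.213, -2.225, 0.0]
force: [0.1, 0.5, -2.2]
grip_width: 0.229
```

```bash
python3 - <<'E'
from h import *
s=env.observe(); print(s['position'],s['force'],s['wrist_torque'],s['tcp_rot'])
ims=[]
for n in('side','wrist'):
    c=grab(n,f'pics/{n}7.png'); i=cv2.imread(f'pics/{n}7.png')
    ims.append(cv2.resize(i[150:250,200:300] if n=='side' else i[140:340,150:350],(400,400),interpolation=cv2.INTER_CUBIC))
cv2.imwrite('pics/f7.png',np.hstack(ims))
E
```

```text
[ 0.57434184 -0.01528367  0.17627992] [ 0.11428474  0.45102653 -2.22413593] [-0.01563414 -0.11827323 -0.03223432] [-2.21278971e+00 -2.22544649e+00  3.07376111e-04]
```

View pics/f7.png

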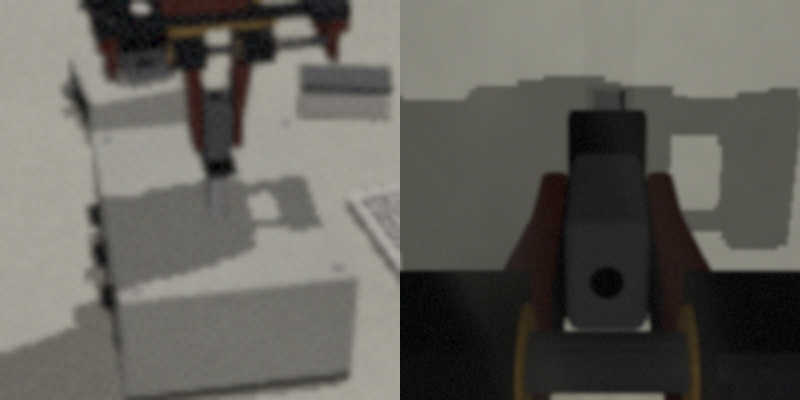

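The blade is halfway in, the collar stands clear of the lid, and side force is under 0.5 N. Handing in.

```bash
python3 -c "
from workcell import env
print(env.close_job()); s=env.observe(); print(s['position'],s['force'],s['grip_width'],s['time_s'])"
```

```text
the job is handed in; nothing more can be done
None
the job is handed in; nothing more can be done
```

I lifted the probe from its dock, pointed it at the lamp and held it, then lowered the blade through the dark box slot and handed in at 15.8 s. The hand-in reports no verdict, and the state could not be read after it.

- **Lamp:** I held the probe still for about 2.5 s. By arm pose and measured lamp pose, the tip was 25.6 mm off the window and within 1 mm of its axis. The last angle check, just before the hold, was 0.005 rad from square. I saw no contact.
- **Slot:** By arm pose, the tip ended about 41 mm below the mouth. The final picture shows the collar clear of the lid. Force readings showed only about 2 N vertical, roughly the probe's weight, and under 0.5 N sideways. The grip opening was steady at 0.23, which matches the 20 mm grip.

**Disagreements:** The cameras did not fully agree on the slot's place. Top and wrist views differed by 1–2 mm, and the side view's y was about 5 mm off and was discounted. The blade still went in with no sign of contact. I did not measure the bystanders again at the end, but the arm stayed well above them throughout.

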